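Close up the two-tier wooden box

ROBOT

A 7-joint arm with a two-finger parallel gripper is mounted at the origin on a cart in front of the work surface, level with it; the furniture and walls round the work are solid. World frame = base frame: x ahead of the robot, y to its left, z up, the work surface at z = 0. Lengths are in m, angles in rad, forces in N, time in s.
With the tool pointing down it reaches from about 0.425 to 0.875 m from the base axis. Payload 4.7 kg.
Tool frame: the origin (TCP) lies midway between the tips of the shut fingers; the grasp point (between the pads) lies 19 mm behind it; z points along the fingers, y is the line along which they close (so a half turn about z gives the same grasp; the last joint's range is limited). The gripper opens to 87 mm and grips with 3 to 60 N. Pads are 19 mm wide; open, the fingers measure 117 mm over their backs; the gripper's body (75 mm by 190 mm) begins 51 mm behind the grasp point.
Start: joints at [1.362, 0.321, -0.07, 1.45, 0.023, 1.371, -0.057], TCP at [0.144, -0.634, 0.223] pointing down, gripper open.
Joint ranges: [-2.86, 2.86], [-0.3, 2.09], [-1.38, 1.24], [0.06, 2.45], [-1.56, 4.7], [0.09, 2.05], [-2.69, 2.69]. Speed limits (rad/s): [2.57, 2.57, 3.14, 3.14, 3.14, 3.14, 3.14].

INTERFACE

Orientations are given as a 3x3 rotation matrix whose columns are the frame's x, y, z axes.
In Python, from plant import manip gives the robot as it stands.
- The arm moves only by the tool move_arm, never from a script. Its argument "commands" is a list that holds one entry, the list of rows, each a list of 7 numbers: the turn, a rotation vector about the tool's x, y, z in rad, then the shift along the tool's x, y, z in cm, then the closure, from 0 (fully open) to 1 (shut). In form: [[[ax, ay, az, x, y, z, gripper], ...]]. A call has exactly 8 rows; each row shifts and turns the commanded pose from where the row before left it, along the tool's axes as they then stand; what a row does not reach is not made up. A row lasts 1/8 s, in which the tool goes at most 62.5 mm and 10.7 degrees, less where a joint would pass 70% of its speed; a pose out of reach is approached as far as the arm can. A call is refused whole if a number of a shift passes 6.25 or a number of a turn 0.188, either way. A call with a gripper value outside its range is refused whole. The fingers move at their own pace and stop on an object; "newtons" is the grip in N (left out, the last holds). Time passes only in rows, so rows that do not move let the fingers close, or fill a call up. It gives the time, the measured TCP pose, the force, the opening and the grip force at its end, in the units of the state.
- manip.state(): the state, without advancing time (a new reading comes with each control period).
- manip.get_image(name): name is "scene" or "top" or "wrist"; returns a dict with "image" (384x512x3 uint8, red, green, blue), "vfov" (degrees; the focal length in pixels is half the picture's height over the tangent of half this angle, whatever the lens; pixels are square), "cx", "cy" (the principal point, pixels), "k1" (the pictures are not rectified: a ray, as slopes to the right and down, at radius r is drawn at 1 + k1 r^2 times it, then the intrinsics apply), "extrinsics" (4x4, takes a point from camera to world coordinates); the wrist camera has in their place "T_tool_cam" (4x4, takes a point from camera to tool coordinates, whose origin is the TCP and whose axes are the flange's). Camera axes: x right, y up, looking along -z (the intrinsics and any distortion apply to the point x, -y, -z); pixel columns grow to the right and rows downward; lengths in m; the calibration is good to about 2 mm. A picture is of the moment at which its call begins: read the wrist's pose just before it. There is no depth.
- manip.hand_in(): hands the job in; it is judged then, once.
The state is a dict: "time_s": time; "qpos": joint angles; "dq": joint speeds; "effort": joint torques, N m; "tool_pos": TCP position; "ee_rot": TCP orientation; "contact_force": force on the tool from outside, world axes, zero at the start; "torque": the same for the moment, N m; "width": finger opening in m; "gripper_force": force on a finger pad.
Only numpy, scipy, OpenCV 4.12 (cv2) and the standard library are available. Lean on these libraries where they do the work, as an engineer would, in place of code of your own. Each camera call takes 0.05 s, during which the arm holds its last target. There are 200 camera calls.

TASK

Close up the two-tier wooden box: with the fingertips push its drawer fully home at one end, and push its sliding lid fully shut from the other end, in either order. Only push, do not grip or lift anything, do not shove the box along the table, and leave the other things where they are.

Things in the scene. Friction and masses are not known exactly. Their poses are not given: they have to be found in the camera images.
- box: Low wooden box, 90 (x) x 240 (y) x 58 mm high, standing loose on the table, about 1.6 to 2.4 kg with all in it. Origin: centre of its underside; its y axis runs along its length, towards the end where the drawer comes out; z up. The drawer is its lower tier and comes out along +y, the sliding lid lies on top and comes out along -y. A push of some 8 to 16 N would start to slide the box.
- drawer (a joint): How far the drawer is out of the box along the box's +y, m: 0 is fully home, at most 0.11. It slides with about 2 N of friction, has no spring and stays where it is left.
- drawer_face (a point): Centre of the outer face of the drawer's front board. The board is 88 mm wide, 28 mm high (3 to 31 mm above the table) and 10 mm thick, darker wood with a small flat brass disc at its centre; its face looks along the box's +y. This point is 17 mm above the table, 115 mm from the box's origin when shut. Push it along the box's -y.
- lid (a joint): How far the lid is out of the box along the box's -y, m: 0 is fully shut, at most 0.11. It slides with about 2 N of friction, has no spring and stays where it is left.
- lid_face (a point): Centre of the outer face of the upright board on the lid's end. The board is 88 mm wide, 32 mm high (36 to 68 mm above the table) and 10 mm thick, darker wood with a small flat brass disc at its centre; its face looks along the box's -y. This point is 52 mm above the table, 115 mm from the box's origin when shut. Push it along the box's +y.
- tower: Pale turned toy tower with a cone roof, 51 mm across, 99 mm high, standing loose behind the middle of the box; leave it. Origin: centre of its underside.
- jar: Pale turned wooden jar with a knobbed lid, 47 mm across, 73 mm high, standing loose behind the middle of the box; leave it. Origin: centre of its underside.
- fob: Small wooden key fob, 20 x 50 x 8 mm, lying loose in front of the box, on the robot's side; leave it. Origin: centre of its underside.
- sanding_block: Wood and cork sanding block, 39 x 65 x 28 mm, lying loose to the right; leave it. Origin: centre of its underside.
- mug: White mug with blue spots, 92 x 127 x 93 mm, standing to the left; leave it. Origin: under its middle.
- tape: Roll of tape lying flat, 104 mm across, 25 mm high, to the left; leave it. Origin: centre of its underside.

How it is judged:
At the end, for the whole second after the job is handed in: The drawer is within 4 mm of fully home and the lid within 4 mm of fully shut, and the box stands within 15 mm of where it stood (value of joint each of drawer, lid below 0.004 m and distance of box from where it was at the start of the episode below 0.015 m); the robot touches nothing.
It fails at once if the box is shoved more than 15 mm along the table (distance of box from where it was at the start of the episode above 0.015 m).
It fails at once if the box is tipped or lifted (angle between box's own z axis and vertical above 0.1 rad or height (world z) of box above 0.01 m).
It fails at once if the tower, jar or key fob beside the box is lifted or moved more than 20 mm (distance of any of tower, jar, fob from where it was at the start of the episode above 0.02 m).
It fails at once if the sanding block, mug or roll of tape is lifted or moved more than 20 mm (distance of any of sanding_block, mug, tape from where it was at the start of the episode above 0.02 m).
It also fails if it takes over 42 s, if anything falls off the work surface, if the arm or the gripper's body presses on something with over 40 N, if the wrist force passes 120 N, or if a joint passes its speed limit or range.

## Working session

There is one attempt and no reset: what is moved stays moved. The work goes in short steps, Python scripts to look and compute and a tool call to move; the robot and the scene stay as the last step left them, time stands still between calls to the robot, and variables do not carry over. Pictures are saved under pics/ and viewed, at most 13 in all, crops included, and the job is handed in when it is done.

Besides the shell and the picture viewer there is one more tool, called by a JSON object that holds its "name" and its "arguments", one argument or row to a line. move_arm: Moves the arm, as the interface text tells. Its arguments: {"type":"object","properties":{"commands":{"type":"array","items":{"type":"array","items":{"type":"array","items":{"type":"number"}}}},"newtons":{"type":"number"}},"required":["commands"]}

```bash
mkdir -p pics
cat > h.py <<'E'
import numpy as np, cv2
from plant import manip
def cam(n):
    d=manip.get_image(n); return d
def ray(d,u,v,E=None):
    f=d["image"].shape[0]/2/np.tan(np.radians(d["vfov"])/2)
    a=np.array([(u-d["cx"])/f,(v-d["cy"])/f]); p=a.copy()
    for _ in range(20): p=a/(1+d["k1"]*(p@p))
    E=d["extrinsics"] if E is None else E
    E=np.array(E); return E[:3,3],E[:3,:3]@np.array([p[0],-p[1],-1])
def atz(d,u,v,z,E=None):
    o,r=ray(d,u,v,E); return o+r*(z-o[2])/r[2]
E
python3 - <<'E'
from h import *
import pickle
s=manip.state(); print(s["time_s"],s["tool_pos"],s["ee_rot"],s["contact_force"],s["width"])
for n in("scene","top"):
    d=cam(n); pickle.dump(d,open(n+".pkl","wb")); print(n,d["vfov"],d["k1"],np.round(d["extrinsics"],3))
    cv2.imwrite(f"pics/{n}0.png",cv2.resize(d["image"][:,:,::-1],(800,600),interpolation=cv2.INTER_CUBIC))
E
```

```text
0.0 [ 0.14341965 -0.63341417  0.22145517] [[ 9.75278210e-01  2.20979918e-01 -5.36917474e-04]
 [ 2.20980539e-01 -9.75276484e-01  1.83898465e-03]
 [-1.17264310e-04 -1.91216997e-03 -9.99998165e-01]] [-0.06991806  0.20537444  0.34388957] 0.08708764880029547
scene 44.96679972793027 -0.08796093021895504 [[ 0.548  0.49  -0.678 -0.533]
 [-0.836  0.329 -0.439 -0.55 ]
 [ 0.008  0.808  0.59   0.959]
 [ 0.     0.     0.     1.   ]]
top 50.59688353482307 -0.10134821593159982 [[-0.078  0.974 -0.213  0.192]
 [-0.997 -0.075  0.019  0.13 ]
 [ 0.002  0.214  0.977  1.53 ]
 [ 0.     0.     0.     1.   ]]
```

View pics/top0.png

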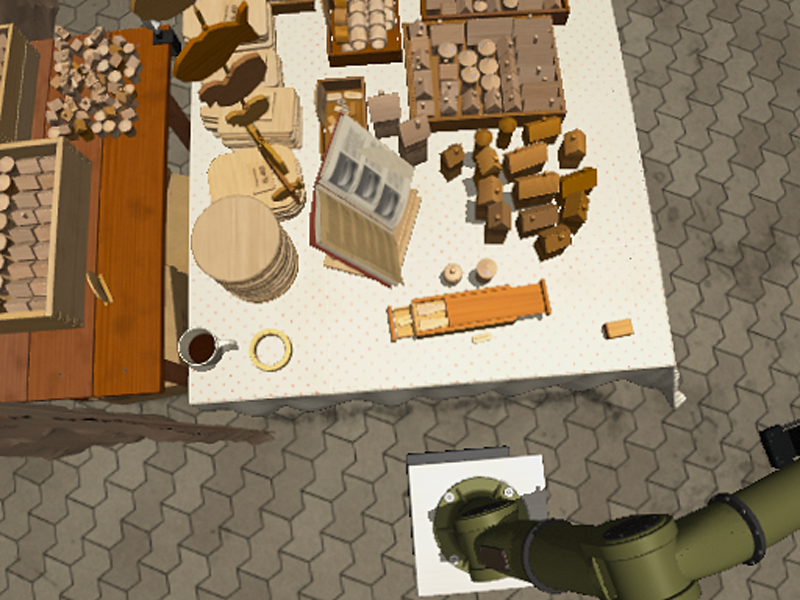

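View pics/scene0.png

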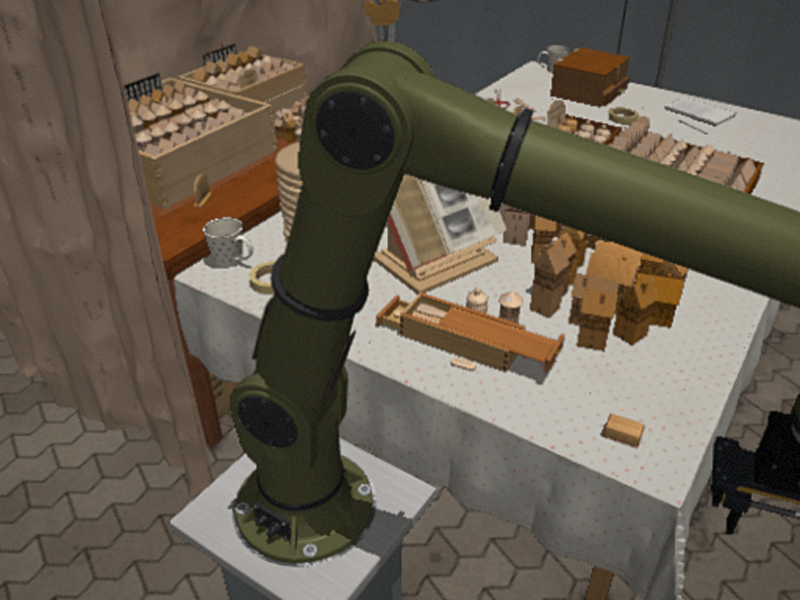

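The top view shows the box with its drawer out at the left, (390,320), and its lid out at the right, (548,298). The fob is in front at (482,338), the tower and jar are behind at about (470,270), and the sanding block is at (620,328). I'll enlarge a crop to read the positions closely.

Run:
```python
import pickle,cv2
d=pickle.load(open("top.pkl","rb"));im=d["image"][162:232,240:360,::-1]
im=cv2.resize(im,None,fx=6.5,fy=6.5,interpolation=cv2.INTER_CUBIC)
cv2.imwrite("pics/c1.png",im);print(im.shape)
```

```text
(455, 780, 3)
```

View pics/c1.png

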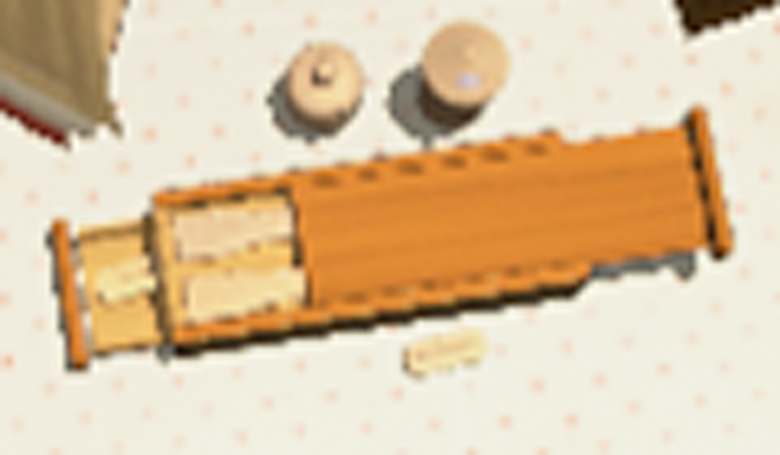

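Run:
```python
from h import *
import pickle
d=pickle.load(open("top.pkl","rb"))
P={}
for n,x,y,z in [("dA",52,222,.031),("dB",72,367,.031),("lA",708,110,.068),("lB",732,252,.068),("bA",153,198,.058),("bB",168,343,.058),("bC",562,140,.058),("bD",585,282,.058),("fob1",405,365,.008),("fob2",485,345,.008)]:
    P[n]=atz(d,240+(x+.5)/6.5-.5,162+(y+.5)/6.5-.5,z); print(n,P[n].round(4))
D=(P["dA"]+P["dB"])/2;L=(P["lA"]+P["lB"])/2;yb=D-L;yb[2]=0
b=(P["bA"]+P["bB"]-P["bC"]-P["bD"])[:2]/2
print("D",D,"L",L,"dist",np.linalg.norm(yb),"yaw",np.degrees(np.arctan2(-yb[0],yb[1])),"box yaw",np.degrees(np.arctan2(-b[0],b[1])),np.linalg.norm(b))
print("ctr",sum(P[k] for k in("bA","bB","bC","bD"))/4)
for a in("dA","dB"),("lA","lB"),("bA","bB"): v=P[a[0]]-P[a[1]];print(np.linalg.norm(v),np.degrees(np.arctan2(v[1],v[0])))
```

```text
dA [0.5292 0.1789 0.031 ]
dB [0.4432 0.1731 0.031 ]
lA [ 0.5577 -0.2025  0.068 ]
lB [ 0.4737 -0.2062  0.068 ]
bA [0.5327 0.1194 0.058 ]
bB [0.4482 0.1173 0.058 ]
bC [ 0.5488 -0.1181  0.058 ]
bD [ 0.4648 -0.1222  0.058 ]
fob1 [ 0.4331 -0.0202  0.008 ]
fob2 [ 0.4413 -0.0681  0.008 ]
D [0.48619892 0.17598328 0.031     ] L [ 0.51567683 -0.20434518  0.068     ] dist 0.3814691176173 yaw 4.431932380936648 box yaw 3.922949164033794 0.23905231067374014
ctr [ 0.49862485 -0.00090549  0.058     ]
0.08624859960115737 3.817429043584564
0.08404583010275658 2.491495696392276
0.084578500644856 1.4545805731143864
```

The crop shows the drawer board's outer top edge from (52,222) to (72,367), and the lid board's from (708,110) to (732,252). The box yaw comes out at about 4.2°. I'll push the lid first, with the fingers shut and their line across the box.

```bash
cat >> h.py <<'E'
from scipy.spatial.transform import Rotation as R
C=np.array([.4993,-.0009]); yw=np.radians(4.2)
yb=np.array([-np.sin(yw),np.cos(yw),0]); xb=np.array([np.cos(yw),np.sin(yw),0])
RT=np.column_stack([yb,xb,[0,0,-1]])
def plan(target,n=8):
    s=manip.state(); p=np.array(s["tool_pos"]);M=R.from_matrix(s["ee_rot"]);T=R.from_matrix(RT)
    rv=(M.inv()*T).as_rotvec()/n; st=(np.array(target)-p)/n
    for i in range(n):
        print(rv.round(4).tolist()+(M.inv().apply(st)*100).round(2).tolist()); M=M*R.from_rotvec(rv)
def rel():
    s=manip.state();p=np.array(s["tool_pos"]);q=p-[*C,0]
    print("t",s["time_s"],"box-frame x,y,z mm",(np.array([q@xb,q@yb,p[2]])*1e3).round(1),"F",np.round([s["contact_force"]@xb,s["contact_force"]@yb,s["contact_force"][2]],2),"roterr",(R.from_matrix(s["ee_rot"]).inv()*R.from_matrix(RT)).as_rotvec().round(4),"w",s["width"])
E
python3 -c "
from h import *
plan([.519-.02,-.274,.15]);rel()"
```

```text
[-0.0002, -0.0001, -0.1777, 5.33, -3.4, 0.9]
[-0.0002, -0.0001, -0.1777, 5.84, -2.4, 0.9]
[-0.0002, -0.0001, -0.1777, 6.18, -1.33, 0.9]
[-0.0002, -0.0001, -0.1777, 6.32, -0.22, 0.9]
[-0.0002, -0.0001, -0.1777, 6.26, 0.9, 0.9]
[-0.0002, -0.0001, -0.1777, 6.0, 1.99, 0.89]
[-0.0002, -0.0001, -0.1777, 5.55, 3.02, 0.89]
[-0.0002, -0.0001, -0.1777, 4.93, 3.95, 0.89]
t 0.1 box-frame x,y,z mm [-401.2 -604.8  221.6] F [-0.19  0.04  0.28] roterr [-1.5000e-03 -1.2000e-03 -1.4213e+00] w 0.08732837480868592
```

{"name": "move_arm", "arguments": {
  "commands": [
    [[0,0,-0.1777,4.6,-2.9,0.8,1],[0,0,-0.1777,5.1,-2.1,0.8,1],[0,0,-0.1777,5.4,-1.2,0.8,1],[0,0,-0.1777,5.5,-0.2,0.8,1],[0,0,-0.1777,5.4,0.8,0.8,1],[0,0,-0.1777,5.2,1.7,0.8,1],[0,0,-0.1777,4.8,2.6,0.8,1],[0,0,-0.1777,4.3,3.4,0.8,1]]
  ]
}}

```text
time_s: 1.1
tool_pos: [0.4524, -0.3203, 0.1581]
ee_rot: [[-0.079, 0.997, -0.0], [0.997, 0.079, -0.0], [-0.0, -0.0, -1.0]]
contact_force: [0.7, -0.5, 0.3]
width: 0.0151
gripper_force: 0.0
```

```bash
python3 -c "
from h import *
rel();plan(np.array([*C,.052])-.250*yb,8);print(manip.state()['qpos'])"
```

```text
t 1.1 box-frame x,y,z mm [ -70.2 -315.1  158.1] F [ 0.62 -0.52  0.31] roterr [-0.0003  0.0001  0.0059] w 0.01508487621510572
[-0.0, 0.0, 0.0007, 0.81, 0.88, 1.33]
[-0.0, 0.0, 0.0007, 0.81, 0.88, 1.33]
[-0.0, 0.0, 0.0007, 0.81, 0.88, 1.33]
[-0.0, 0.0, 0.0007, 0.81, 0.88, 1.33]
[-0.0, 0.0, 0.0007, 0.81, 0.88, 1.33]
[-0.0, 0.0, 0.0007, 0.81, 0.88, 1.33]
[-0.0, 0.0, 0.0007, 0.81, 0.88, 1.33]
[-0.0, 0.0, 0.0007, 0.81, 0.88, 1.33]
[ 1.00756714  0.19285439 -0.48947617  1.76197521  0.09672089  1.21067459
  0.5707883 ]
```

{"name": "move_arm", "arguments": {
  "commands": [
    [[0,0,0,1.1,1.4,1.8,1],[0,0,0.002,1.1,1.4,1.8,1],[0,0,0,1.1,1.4,1.8,1],[0,0,0,1.1,1.4,1.8,1],[0,0,0,1.1,1.4,1.8,1],[0,0,0,1.0,0,1.8,1],[0,0,0,0,0,0,1],[0,0,0,0,0,0,1]]
  ]
}}

```text
time_s: 2.1
tool_pos: [0.5164, -0.2527, 0.0509]
ee_rot: [[-0.071, 0.997, 0.0], [0.997, 0.071, -0.001], [-0.001, -0.0, -1.0]]
contact_force: [-0.5, -0.5, -0.6]
width: 0.0007
gripper_force: 0.0
```

```bash
python3 -c "
from h import *
rel()
s=manip.state();d=cam('wrist');T=np.eye(4);T[:3,:3]=s['ee_rot'];T[:3,3]=s['tool_pos']
import pickle;d['extrinsics']=T@d['T_tool_cam'];pickle.dump(d,open('w1.pkl','wb'))
d2=cam('top');im=np.hstack([cv2.resize(d['image'],(400,300)),cv2.resize(d2['image'][150:246,230:358],(400,300),interpolation=2)])[:,:,::-1]
cv2.imwrite('pics/p2.png',im)"
```

```text
t 2.1 box-frame x,y,z mm [  -1.4 -252.4   50.9] F [-0.56 -0.51 -0.58] roterr [-0.      0.0009 -0.0025] w 0.0007324999482395459
```

View pics/p2.png

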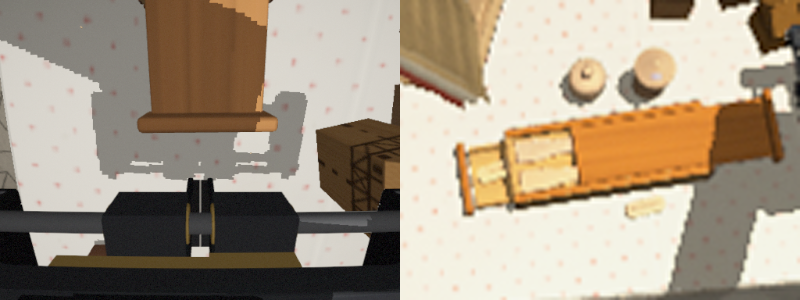

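The wrist view shows the lid board spanning columns 138–277, with the fingers close to its centre at column 200. The top view shows the scene undisturbed, so I'm pushing the lid.

{"name": "move_arm", "arguments": {
  "commands": [
    [[0,0,0,1.5,0.1,0,1],[0,0,-0.0025,1.2,0.1,0,1],[0,0,0,1.2,0.1,0,1],[0,0,0,1.4,0,0,1],[0,0,0,1.4,0,0,1],[0,0,0,1.4,0,0,1],[0,0,0,1.2,0,0,1],[0,0,0,0.6,0,0,1]]
  ]
}}

```text
time_s: 3.2
tool_pos: [0.5123, -0.1517, 0.0505]
ee_rot: [[-0.075, 0.997, -0.0], [0.997, 0.075, 0.0], [0.0, -0.0, -1.0]]
contact_force: [-1.0, -3.0, 1.0]
width: 0.0004
gripper_force: 1.1
```

```bash
python3 -c "
from h import *
rel()
import pickle
d=pickle.load(open('w1.pkl','rb'))
for u in(138,277): print(atz(d,u*1.28,120*1.28,.068))"
```

```text
t 3.2 box-frame x,y,z mm [   2.  -151.4   50.5] F [-1.25 -2.93  1.03] roterr [-0.0002 -0.0002  0.0019] w 0.0004140614216336986
[ 0.4751558  -0.19871691  0.068     ]
[ 0.55961382 -0.19269855  0.068     ]
```

{"name": "move_arm", "arguments": {
  "commands": [
    [[0,0,0,0.3,0,0,1],[0,0,0,0.3,0,0,1],[0,0,0,0.3,0,0,1],[0,0,0,0.3,0,0,1],[0,0,0,0.3,0,0,1],[0,0,0,0.2,0,0,1],[0,0,0,0.1,0,0,1],[0,0,0,0,0,0,1]]
  ]
}}

```text
time_s: 4.2
tool_pos: [0.5113, -0.1392, 0.0506]
ee_rot: [[-0.072, 0.997, 0.001], [0.997, 0.072, -0.005], [-0.005, 0.001, -1.0]]
contact_force: [0.4, -10.6, -1.3]
width: 0.0008
gripper_force: 5.0
```

```bash
python3 -c "
from h import *
rel()"
```

```text
t 4.2 box-frame x,y,z mm [   1.9 -138.8   50.6] F [ -0.35 -10.59  -1.26] roterr [ 0.0009  0.0051 -0.0015] w 0.0008220564752202163
```

{"name": "move_arm", "arguments": {
  "commands": [
    [[0,0,0,-0.6,0,0,1],[0,0,0,0,0,0,1],[0,0,0,0,0,0,1],[0,0,0,0,0,0,1],[0,0,0,0,0,0,1],[0,0,0,0,0,0,1],[0,0,0,0,0,0,1],[0,0,0,0,0,0,1]]
  ]
}}

```text
time_s: 5.2
tool_pos: [0.5116, -0.1409, 0.0505]
ee_rot: [[-0.074, 0.997, 0.0], [0.997, 0.074, -0.0], [-0.0, 0.0, -1.0]]
contact_force: [0.0, 0.7, 0.0]
width: 0.0007
gripper_force: 0.0
```

```bash
python3 -c "
from h import *
rel()
s=manip.state();d=cam('wrist');T=np.eye(4);T[:3,:3]=s['ee_rot'];T[:3,3]=s['tool_pos']
import pickle;d['extrinsics']=T@d['T_tool_cam'];pickle.dump(d,open('w2.pkl','wb'))
d2=cam('top');pickle.dump(d2,open('t2.pkl','wb'))
im=np.hstack([cv2.resize(d['image'][100:,100:412],(400,364),interpolation=2),cv2.resize(d2['image'][162:232,270:347],(400,364),interpolation=2)])[:,:,::-1]
cv2.imwrite('pics/p3.png',im)"
```

```text
t 5.2 box-frame x,y,z mm [   2.  -140.5   50.5] F [0.09 0.7  0.01] roterr [0.     0.0001 0.0008] w 0.0006889837614663317
```

View pics/p3.png

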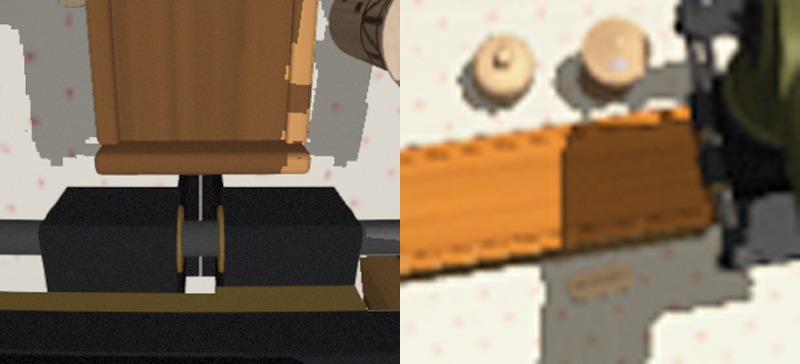

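Both views show the lid board up against the box end, with the side walls meeting it at crop row 145, and the rest undisturbed. I'll check the distance and whether the box shifted.

```bash
python3 -c "
from h import *
import pickle
d=pickle.load(open('w2.pkl','rb'));Q=lambda p:((p-[*C,p[2]])@xb*1e3,(p-[*C,p[2]])@yb*1e3)
for x,y,z in((97,145,.068),(97,160,.068),(97,172,.068),(308,145,.068),(308,172,.068),(200,172,.068),(200,172,.036),(200,145,.068),(92,100,.058),(313,100,.058)): print(x,y,z,np.round(Q(atz(d,100+x/1.282,100+y/1.282,z)),1))
a,b=[cv2.cvtColor(pickle.load(open(n,'rb'))['image'],6).astype('f')[188:222,240:284] for n in('top.pkl','t2.pkl')]
print(cv2.phaseCorrelate(a,b,cv2.createHanningWindow((44,34),cv2.CV_32F)), abs(a-b).mean())
"
```

```text
97 145 0.068 [ -38.  -113.9]
97 160 0.068 [ -38.5 -120.3]
97 172 0.068 [ -39.  -125.5]
308 145 0.068 [  44.8 -113.9]
308 172 0.068 [  45.8 -125.5]
200 172 0.068 [   2.4 -125.4]
200 172 0.036 [   2.4 -140.2]
200 145 0.068 [   2.4 -113.8]
92 100 0.058 [-41.4 -98.3]
313 100 0.058 [ 48.2 -98.2]
((-0.3284201976846113, 0.10510985088467706), 0.8213902650056062) 21.165775
```

```bash
python3 -c "
from h import *
import pickle
a=pickle.load(open('w2.pkl','rb'))['image'][180:245,160:350]
d=cam('scene');b=d['image'][180:250,230:370]
im=np.vstack([cv2.resize(a,(800,274),interpolation=2),cv2.resize(b,(640,320),interpolation=2)if 0 else cv2.resize(b,(800,320),interpolation=2)])
cv2.imwrite('pics/p4.png',im[:,:,::-1])"
```

```text
(no output)
```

View pics/p4.png

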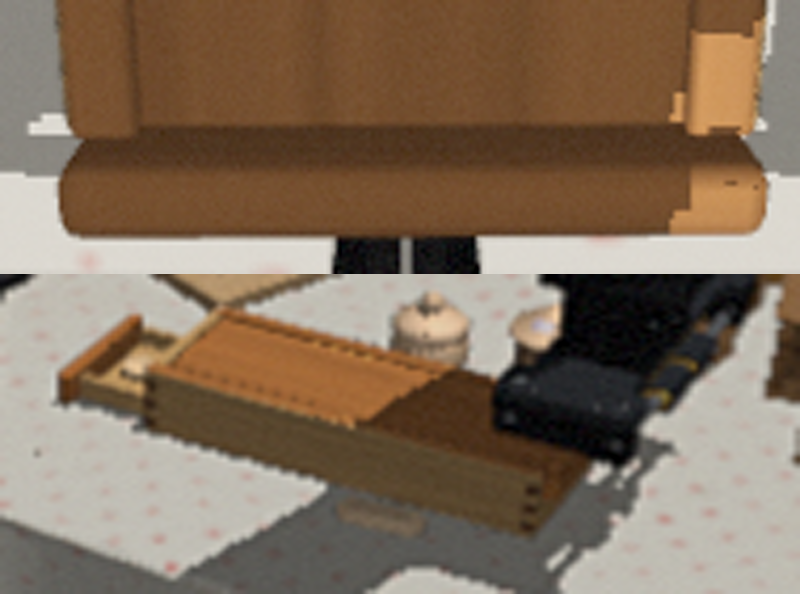

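```bash
python3 -c "
from h import *
import pickle
d=pickle.load(open('w2.pkl','rb'));Q=lambda p:((p-[*C,p[2]])@xb*1e3,(p-[*C,p[2]])@yb*1e3)
for x,y,z in((62,200,.068),(768,200,.068),(100,137,.058),(720,137,.058),(400,165,.068),(400,237,.068),(400,237,.060)): print(x,y,z,np.round(Q(atz(d,160+x/4.21,180+y/4.21,z)),1))
print(d['extrinsics'].round(3))
"
```

```text
62 200 0.068 [ -39.1 -121.8]
768 200 0.068 [  46.6 -121.7]
100 137 0.058 [ -36.4 -117.4]
720 137 0.058 [  42.7 -117.4]
400 165 0.068 [   1.9 -117.1]
400 237 0.068 [   1.9 -126.6]
400 237 0.06 [   1.9 -130.4]
[[ 0.997 -0.071 -0.023  0.506]
 [ 0.074  0.952  0.297 -0.059]
 [ 0.001 -0.297  0.955  0.213]
 [ 0.     0.     0.     1.   ]]
```

The board's inner face (y -117 mm) meets the wall ends (-117 mm), and the push stopped there with a force rise, so the lid is against its stop. Next I'll move over to the drawer.

{"name": "move_arm", "arguments": {
  "commands": [
    [[0,0,0,-2,0,0,1],[0,0,0,-0.5,0,-5,1],[0,0,0,0,0,-6,1],[0,0,0,4,0,0,1],[0,0,0,6,0,0,1],[0,0,0,6,0,0,1],[0,0,0,6,0,0,1],[0,0,0,6,0,0,1]]
  ]
}}

```text
time_s: 6.35
tool_pos: [0.4933, 0.1135, 0.161]
ee_rot: [[-0.072, 0.997, 0.002], [0.997, 0.072, -0.001], [-0.001, 0.001, -1.0]]
contact_force: [0.7, -0.6, -0.1]
width: 0.0006
gripper_force: 0.0
```

{"name": "move_arm", "arguments": {
  "commands": [
    [[0,0,0,6,0,0,1],[0,0,0,6,0,0,1],[0,0,0,2,0,0,1],[0,0,0,0,0,2,1],[0,0,0,0,0,4,1],[0,0,0,0,0,4,1],[0,0,0,0,0,0,1],[0,0,0,0,0,0,1]]
  ]
}}

```text
time_s: 7.35
tool_pos: [0.4833, 0.2519, 0.0611]
ee_rot: [[-0.072, 0.997, 0.001], [0.997, 0.072, -0.0], [-0.0, 0.001, -1.0]]
contact_force: [-0.3, -0.6, 0.1]
width: 0.0005
gripper_force: 0.0
```

```bash
python3 -c "
from h import *
rel()
s=manip.state();d=cam('wrist');T=np.eye(4);T[:3,:3]=s['ee_rot'];T[:3,3]=s['tool_pos']
import pickle;d['extrinsics']=T@d['T_tool_cam'];pickle.dump(d,open('w3.pkl','wb'))
d2=cam('top');pickle.dump(d2,open('t3.pkl','wb'))
im=np.hstack([cv2.resize(d['image'],(400,300)),cv2.resize(d2['image'][170:230,240:320],(400,300),interpolation=2)])[:,:,::-1]
im=np.vstack([im,cv2.resize(d2['image'][170:216,280:405],(800,294),interpolation=2)[:,:,::-1]])
cv2.imwrite('pics/p5.png',im)"
```

```text
t 7.35 box-frame x,y,z mm [  2.6 253.3  61.1] F [-0.33 -0.53  0.13] roterr [ 0.0006  0.0001 -0.001 ] w 0.0004860108911252903
```

View pics/p5.png

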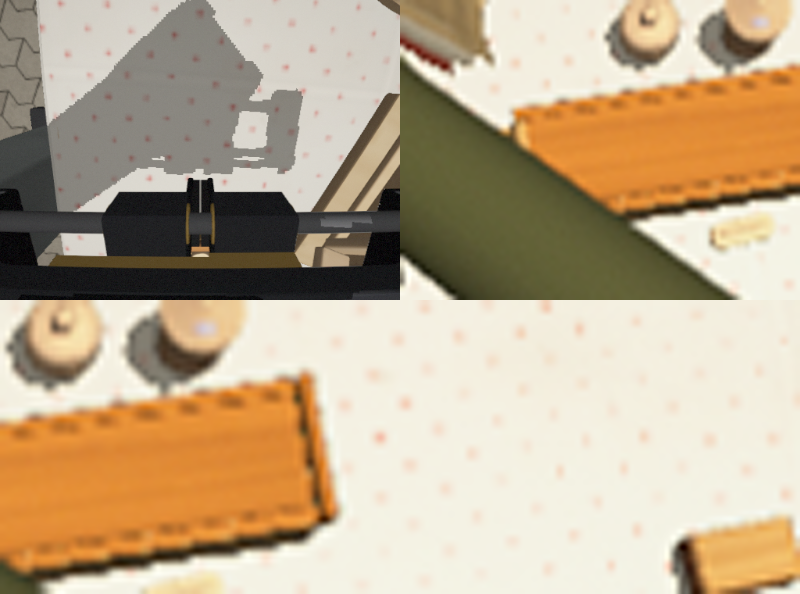

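The wrist view shows clear table in front of the fingers, with the book stand to the right from column 300. The top view shows the lid flush at the box's right end and the sanding block, fob, tower and jar unmoved. I'll check the stand clearance before lowering.

```bash
python3 -c "
from h import *
import pickle
d=pickle.load(open('w3.pkl','rb'));t=pickle.load(open('top.pkl','rb'))
B=lambda p:np.round([(p-[*C,p[2]])@xb*1e3,(p-[*C,p[2]])@yb*1e3,p[2]*1e3],0)
for u,v in((388,95),(345,165),(322,205),(300,250)):
  print([B(atz(d,u*1.28,v*1.28,z)) for z in(.0,.03)])
for u,v in((325,265),(345,273),(400,285),(413,212),(418,190)): print('top',[B(atz(t,u*.64,v*.64,z)) for z in(0,.03,.1)])
s=pickle.load(open('scene.pkl','rb'));cv2.imwrite('pics/p6.png',np.hstack([cv2.resize(s['image'][100:200,220:340],(480,400),interpolation=2),cv2.resize(t['image'][60:190,190:290],(308,400),interpolation=2)])[:,:,::-1])"
```

```text
[array([179., 321.,   0.]), array([155., 323.,  30.])]
[array([149., 251.,   0.]), array([130., 262.,  30.])]
[array([133., 206.,   0.]), array([115., 223.,  30.])]
[array([117., 148.,   0.]), array([101., 173.,  30.])]
top [array([177., 317.,   0.]), array([168., 313.,  30.]), array([146., 306., 100.])]
top [array([149., 269.,   0.]), array([140., 267.,  30.]), array([120., 262., 100.])]
top [array([ 98., 138.,   0.]), array([ 90., 138.,  30.]), array([ 72., 139., 100.])]
top [array([283.,  77.,   0.]), array([272.,  79.,  30.]), array([245.,  82., 100.])]
top [array([341.,  56.,   0.]), array([329.,  57.,  30.]), array([300.,  62., 100.])]
```

View pics/p6.png

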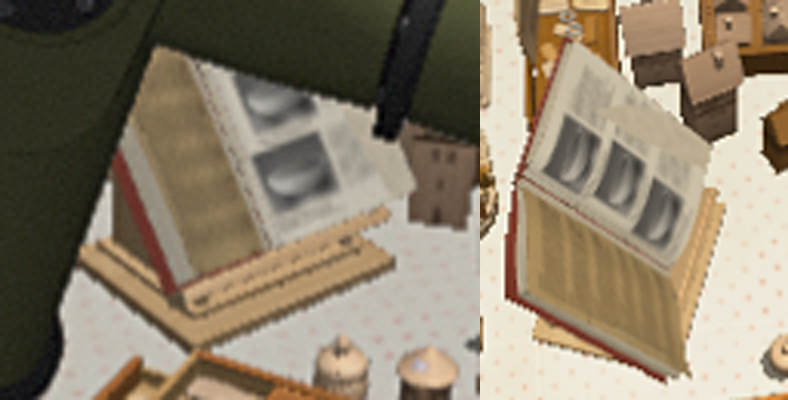

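The stand's base edge and the leaning book come close to the gripper body's far side on this approach. I'll turn the gripper so that its long side runs along the box instead.

```bash
python3 -c "
from h import *
print(manip.state()['qpos'].round(2))"
```

```text
[ 0.21  0.36 -0.86  1.87  0.31  1.05 -0.7 ]
```

{"name": "move_arm", "arguments": {
  "commands": [
    [[0,0,0,0,-5,0,1],[0,0,-0.187,0,0,0,1],[0,0,-0.187,0,0,0,1],[0,0,-0.187,0,0,0,1],[0,0,-0.187,0,0,0,1],[0,0,-0.187,0,0,0,1],[0,0,-0.187,0,0,0,1],[0,0,-0.187,0,0,0,1]]
  ]
}}

```text
time_s: 8.45
tool_pos: [0.4337, 0.2494, 0.062]
ee_rot: [[-0.983, 0.181, 0.003], [0.181, 0.983, -0.0], [-0.003, 0.0, -1.0]]
contact_force: [0.1, 0.4, -0.3]
width: 0.0002
gripper_force: 0.0
```

{"name": "move_arm", "arguments": {
  "commands": [
    [[0,0,-0.187,0,0,0,1],[0,0,-0.074,0,0,0,1],[0,0,0,-2.4,0,0,1],[0,0,0,-2.3,0,2,1],[0,0,0,0,0,1.8,1],[0,0,0,0,0,0.9,1],[0,0,0,0,0,0,1],[0,0,0,0,0,0,1]]
  ]
}}

```text
time_s: 9.45
tool_pos: [0.4792, 0.253, 0.0141]
ee_rot: [[-0.997, -0.074, 0.001], [-0.074, 0.997, -0.0], [-0.001, -0.0, -1.0]]
contact_force: [0.5, 0.3, -0.5]
width: 0.0005
gripper_force: 0.0
```

```bash
python3 -c "
from h import *
rel()"
```

```text
t 9.45 box-frame x,y,z mm [ -1.5 254.7  14.1] F [ 0.53  0.31 -0.49] roterr [6.0000e-04 7.0000e-04 1.5715e+00] w 0.00048568048125889054
```

{"name": "move_arm", "arguments": {
  "commands": [
    [[0,0,0,-0.2,-2.0,0,1],[0,0,0,0,-2.0,0,1],[0,0,0,0,-1.2,0,1],[0,0,0,0,-1.2,0,1],[0,0,0,0,-1.2,0,1],[0,0,0,0,-1.0,0,1],[0,0,0,0,-0.6,0,1],[0,0,0,0,0,0,1]]
  ]
}}

```text
time_s: 10.45
tool_pos: [0.4881, 0.1601, 0.0134]
ee_rot: [[-0.997, -0.072, -0.0], [-0.072, 0.997, -0.001], [0.0, -0.001, -1.0]]
contact_force: [0.4, 0.2, -0.5]
width: 0.0005
gripper_force: 0.0
```

```bash
python3 -c "
from h import *
rel()"
```

```text
t 10.45 box-frame x,y,z mm [  0.6 161.4  13.4] F [ 0.46  0.14 -0.53] roterr [-1.3000e-03  5.0000e-04  1.5699e+00] w 0.0004988681987272405
```

{"name": "move_arm", "arguments": {
  "commands": [
    [[0,0,0,0,-0.2,0,1],[0,0,0,0,-0.2,0,1],[0,0,0,0,-0.2,0,1],[0,0,0,0,-0.2,0,1],[0,0,0,0,-0.1,0,1],[0,0,0,0,-0.1,0,1],[0,0,0,0,-0.1,0,1],[0,0,0,0,-0.1,0,1]]
  ]
}}

```text
time_s: 11.45
tool_pos: [0.4888, 0.149, 0.0134]
ee_rot: [[-0.997, -0.073, -0.0], [-0.073, 0.997, -0.0], [0.0, -0.0, -1.0]]
contact_force: [-0.6, 2.4, -1.5]
width: 0.0004
gripper_force: 1.0
```

```bash
python3 -c "
from h import *
rel()
import pickle
d=cam('scene');t=cam('top');pickle.dump(t,open('t4.pkl','wb'))
cv2.imwrite('pics/p7.png',np.hstack([cv2.resize(d['image'][170:245,225:325],(400,300),interpolation=2),cv2.resize(t['image'][162:231,232:324],(400,300),interpolation=2)])[:,:,::-1])"
```

```text
t 11.45 box-frame x,y,z mm [  0.5 150.3  13.4] F [-0.45  2.49 -1.47] roterr [-5.0000e-04 -2.0000e-04  1.5708e+00] w 0.0003711762794588995
```

View pics/p7.png

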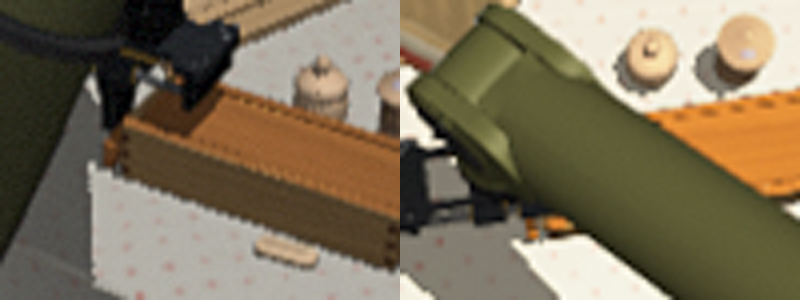

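The scene view shows the drawer nearly in, with the board still a little proud at (112,150). The push force is about 2.5 N, so it is sliding freely. I'll continue slowly.

{"name": "move_arm", "arguments": {
  "commands": [
    [[0,0,0,0,-0.1,0,1],[0,0,0,0,-0.1,0,1],[0,0,0,0,-0.1,0,1],[0,0,0,0,-0.1,0,1],[0,0,0,0,-0.05,0,1],[0,0,0,0,-0.05,0,1],[0,0,0,0,0,0,1],[0,0,0,0,0,0,1]]
  ]
}}

```text
time_s: 12.55
tool_pos: [0.4893, 0.1441, 0.0135]
ee_rot: [[-0.997, -0.073, -0.0], [-0.073, 0.997, -0.0], [0.0, -0.0, -1.0]]
contact_force: [-1.3, 1.5, -0.1]
width: 0.0005
gripper_force: 0.8
```

```bash
python3 -c "
from h import *
rel()"
```

```text
t 12.55 box-frame x,y,z mm [  0.7 145.3  13.5] F [-1.15  1.58 -0.09] roterr [-3.0000e-04  2.0000e-04  1.5708e+00] w 0.0005403666851912183
```

{"name": "move_arm", "arguments": {
  "commands": [
    [[0,0,0,0,-0.1,0,1],[0,0,0,0,-0.1,0,1],[0,0,0,0,-0.1,0,1],[0,0,0,0,-0.1,0,1],[0,0,0,0,-0.05,0,1],[0,0,0,0,-0.05,0,1],[0,0,0,0,0,0,1],[0,0,0,0,0,0,1]]
  ]
}}

```text
time_s: 13.55
tool_pos: [0.4896, 0.1401, 0.0136]
ee_rot: [[-0.997, -0.074, 0.0], [-0.074, 0.997, 0.001], [-0.0, 0.001, -1.0]]
contact_force: [-1.1, 5.6, -1.7]
width: 0.0004
gripper_force: 2.5
```

```bash
python3 -c "
from h import *
rel()"
```

```text
t 13.55 box-frame x,y,z mm [  0.7 141.4  13.6] F [-0.67  5.67 -1.73] roterr [ 1.3000e-03 -6.0000e-04  1.5715e+00] w 0.0004431366851553191
```

{"name": "move_arm", "arguments": {
  "commands": [
    [[0,0,0,0,-0.05,0,1],[0,0,0,0,-0.05,0,1],[0,0,0,0,-0.02,0,1],[0,0,0,0,0,0,1],[0,0,0,0,0,0,1],[0,0,0,0,0,0,1],[0,0,0,0,0,0,1],[0,0,0,0,0,0,1]]
  ]
}}

```text
time_s: 14.55
tool_pos: [0.4896, 0.1401, 0.0136]
ee_rot: [[-0.997, -0.075, 0.001], [-0.075, 0.997, 0.003], [-0.001, 0.003, -1.0]]
contact_force: [-0.1, 7.7, -3.0]
width: 0.0006
gripper_force: 3.6
```

```bash
python3 -c "
from h import *
rel()"
```

```text
t 14.55 box-frame x,y,z mm [  0.7 141.3  13.6] F [ 0.42  7.69 -3.01] roterr [ 0.003  -0.0018  1.5721] w 0.0006120918066794687
```

It has reached a hard stop: 7.7 N with no motion. I'll retreat, rise clear and check.

{"name": "move_arm", "arguments": {
  "commands": [
    [[0,0,0,0,1.5,0,1],[0,0,0,0,3,0,1],[0,0,0,0,3,0,1],[0,0,0,5,0,-3,1],[0,0,0,4,0,-4.5,1],[0,0,0,0,3,-5,1],[0,0,0,0,5,-3,1],[0,0,0,0,5,0,1]]
  ]
}}

```text
time_s: 15.55
tool_pos: [0.3896, 0.3362, 0.1718]
ee_rot: [[-0.998, -0.067, 0.01], [-0.067, 0.998, -0.002], [-0.01, -0.002, -1.0]]
contact_force: [0.8, -1.0, 1.1]
width: 0.0002
gripper_force: 0.0
```

```bash
python3 -c "
from h import *
rel()
import pickle
d=cam('scene');t=cam('top');pickle.dump(t,open('t5.pkl','wb'));o=pickle.load(open('top.pkl','rb'))['image']
g=lambda i,f:cv2.resize(i[165:225,245:365],(400,200),interpolation=2)
cv2.imwrite('pics/p8.png',np.vstack([np.hstack([g(o,0),g(t['image'],0)]),cv2.resize(d['image'][170:245,225:375],(800,400),interpolation=2)])[:,:,::-1])"
```

```text
t 15.55 box-frame x,y,z mm [-84.7 344.3 171.8] F [ 0.77 -1.05  1.14] roterr [0.0062 0.0097 1.5646] w 0.0001689486640800553
```

View pics/p8.png

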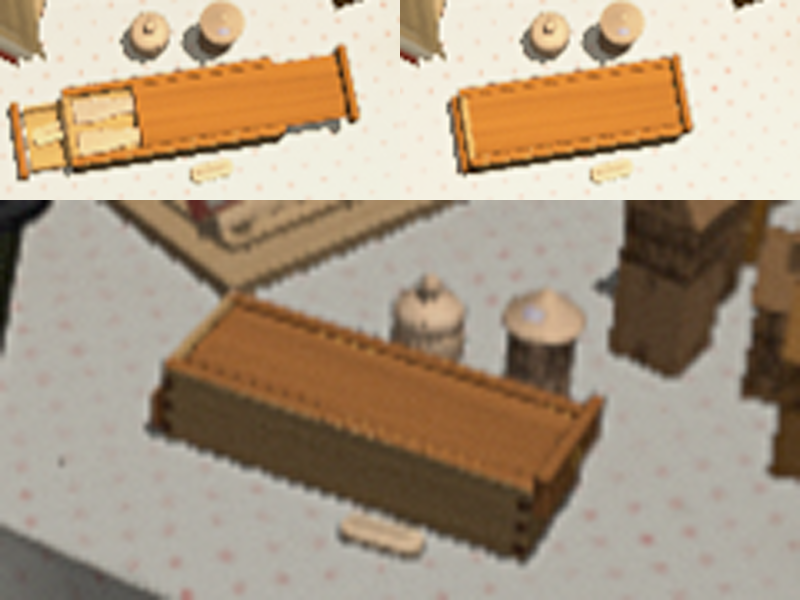

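Both boards sit against the box ends, and the tower, jar and fob are unmoved. My face-to-face distance looks longer than the stated 230 mm, so I'll measure it closely before handing in.

```bash
python3 -c "
import pickle,cv2,numpy as np
i=pickle.load(open('t5.pkl','rb'))['image'];f=lambda a:cv2.resize(a,(400,500),interpolation=2)
cv2.imwrite('pics/p9.png',np.hstack([f(i[180:220,250:282]),f(i[175:215,325:357])])[:,:,::-1])"
```

```text
(no output)
```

View pics/p9.png

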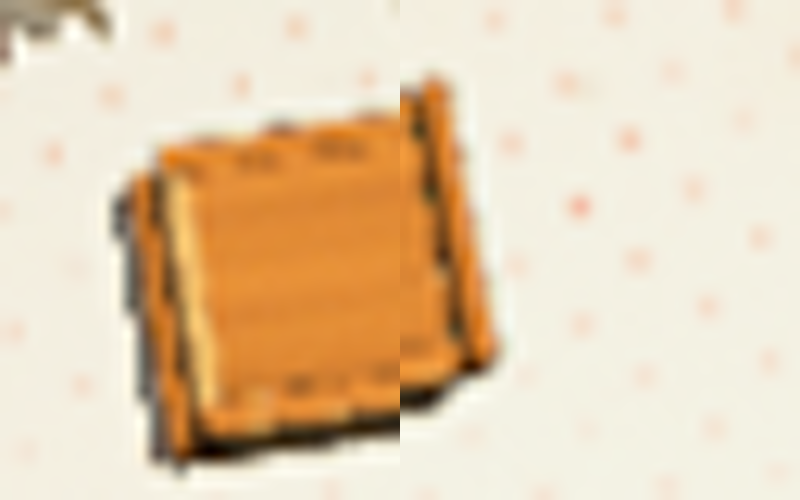

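The left crop shows the drawer board's outer edge from (130,180) to (172,460) beside the wall end from (160,155) to (200,430). The right crop shows the lid board's outer edge from (447,80) to (497,355).

```bash
python3 -c "
from h import *
import pickle
d=pickle.load(open('t5.pkl','rb'))
B=lambda p:np.round([(p-[*C,p[2]])@xb*1e3,(p-[*C,p[2]])@yb*1e3],1)
for n,u0,v0,x,y,z in(('dr',250,180,130,180,.031),('dr',250,180,172,460,.031),('wallL',250,180,160,155,.058),('wallL',250,180,200,430,.058),('lid',325,175,47,80,.068),('lid',325,175,97,355,.068),('lidin',325,175,25,85,.068),('lidin',325,175,70,370,.068)):
  print(n,B(atz(d,u0+(x+.5)/12.5-.5,v0+(y+.5)/12.5-.5,z)))"
```

```text
dr [ 42.9 129.9]
dr [-44. 130.]
wallL [ 42.9 120.3]
wallL [-40.9 120.9]
lid [  45.4 -128.5]
lid [ -39.1 -127.9]
lidin [  44.9 -121.7]
lidin [ -42.3 -119.2]
```

```bash
python3 -c "
from plant import manip
print(manip.hand_in())"
```

```text
the job is handed in; nothing more can be done
None
```

I pushed the lid and the drawer to firm stops and handed the job in, but no verdict came back. Both boards sit against the box ends at about ±129 mm from the centre, not the stated 115 mm. The box moved about 2 mm at most, and nothing else appeared to move.

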